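Take the burnt-out coil off a twist-lock solenoid valve

TASK

Take the burnt-out, scorched brown coil off its solenoid valve: turn it anticlockwise as seen from above, lifting only lightly, until you feel its slots come under the tube's lugs, then draw it straight up off the tube without forcing or straining the tube. Set it down gently, standing upright on the floor of the blue scrap tray, and leave everything else where it is.

Things in the scene. Friction and masses are not known exactly. Their poses are not given: they have to be found in the camera images.
- coil_a: burnt-out coil, brown with black scorch marks, on valve_a's tube; 0.18 to 0.26 kg. 36 x 36 mm block, 42 mm high; origin: centre of the underside, z up the bore, connector block (11 mm plus 8 mm blades) on its -x side. The y faces are flat and free to grip. Its 15.5 mm bore has two opposite slots, 6.4 mm wide, full height, reaching 12 mm from the axis along the coil's own x.
- valve_a: solenoid valve carrying the burnt coil, fixed: steel foot 76 x 56 mm, brass body, blue-collared fittings out to 51 mm on both y sides, below 36 mm; origin: centre of the foot's underside, z up the tube's axis. The coil's seat is 50 mm up. The tube neither turns nor gives; over 20 N between coil and valve (up, sideways or in turning) strains it.
- tube_end (a point): centre of the open top end of valve_a's tube, 50 mm above the coil's seat (axes as valve_a's). The steel tube is 13 mm in diameter, fixed below. Twist lock: two opposite lugs near the top, 4.8 mm wide, reach 10.5 mm from the axis; undersides 44.5 mm above the seat, so the seated coil rises 2.5 mm before it meets them.
- coil_seat (a point): centre of the seat under the burnt coil (axes as valve_a's, not the lugs'). The tube is screwed in, so the lugs' angle varies and is not measured: the coil must turn anticlockwise 15 to 85 degrees, found by feel under a light pull, which vanishes when its slots meet the lugs; about 5 degrees of play either way.
- scrap_tray: the blue open scrap tray, 150 x 190 mm, 40 mm high, walls 4 mm, floor 4 mm thick, fixed; origin: centre of its underside, axes along its sides. A small fitting (nipple) stands in its corner at x = +45, y = +65 mm; the middle and the -y half are empty.
- coil_b: sound black coil on the other, like valve: leave it alone. 36 x 36 mm block, 42 mm high; origin: centre of the underside, z up the bore, connector block (11 mm plus 8 mm blades) on its -x side. 
- coil_new: new black coil standing in the grey stock tray: leave it alone. 36 x 36 mm block, 42 mm high; origin: centre of the underside, z up the bore, connector block (11 mm plus 8 mm blades) on its -x side. 
- tee_1: black tee fitting with blue collars, 50 x 34 mm, 17 mm high, lying on the table; origin under the crossing
- tee_2: a second, like tee fitting
- nipple: brass and black straight fitting with blue collar standing in the scrap tray, 22 mm diameter, 26 mm high; origin: centre of the underside
- estop: red mushroom stop button with yellow ring, 40 mm diameter, 63 mm high, standing on the table; origin: centre of the underside
- green_button: green push button head, 31 mm diameter, 44 mm high, standing on the table; origin: centre of the underside
- carton: cardboard carton 55 x 75 mm, 50 mm high; origin: centre of the underside
Mind the look-alikes: they are no part of the job. What is shaped like the valve_a but green is not meant.

How it is judged:
By the outcome, as a careful person would: the job done as asked, in the order asked, and still so for the second after the job is handed in, with the robot touching nothing.
It also fails if it takes over 72 s, if anything falls off the work surface, if the arm or the gripper's body presses on something with over 40 N, if the wrist force passes 120 N, or if a joint passes its speed limit or range.

ROBOT

A 7-joint arm with a two-finger parallel gripper is mounted at the origin on the work surface. World frame = base frame: x ahead of the robot, y to its left, z up, the work surface at z = 0. Lengths are in m, angles in rad, forces in N, time in s.
With the tool pointing down it reaches from about 0.4 to 0.85 m from the base axis. Payload 10.4 kg.
Tool frame: the origin (TCP) lies between the finger pads; the fingertips stand 8 mm ahead of it and the grasp point (between the pads) lies 11 mm behind it; y points along the fingers, z is the direction in which the jaws open and shut, and the axes are right-handed (so a half turn about y gives the same grasp; the last joint's range is limited). The gripper opens to 87 mm and grips with 3 to 60 N. Pads are 19 mm wide; open, the fingers measure 117 mm over their backs; the gripper's body (75 mm by 190 mm) begins 51 mm behind the grasp point.
Start: joints at [1.255, 0.332, -0.065, 1.46, 0.022, 1.35, -0.088], TCP at [0.18, -0.598, 0.199] pointing down, gripper open.
Joint ranges: [-2.6, 2.6], [-0.5, 2.12], [-1.47, 1.34], [0.16, 2.42], [-1.27, 4.41], [0.06, 2.06], [-2.6, 2.6]. Speed limits (rad/s): [2.22, 2.22, 2.79, 2.79, 3.14, 3.14, 3.14].

INTERFACE

Orientations are given as a unit quaternion [w, x, y, z].
In Python, from rig import arm gives the robot as it stands. Calls block until the motion is done:
- arm.goto(position, orientation): joint-space move of the TCP to a pose.
- arm.movel(position, v=0.15, attitude=None): straight line of the TCP; attitude=None keeps the orientation; v is the mean speed in m/s.
- arm.movej(angles): joint-space move.
- arm.grip(opening, f_grip=None): opening from 0.0 (shut) to 1.0 (fully open); f_grip is the grip in N (None keeps the last); returns when the fingers have stopped.
- arm.wait(seconds).
- arm.ik(position, orientation): joint angles nearest the present ones, or None.
- arm.read_state(): the state.
- arm.capture(name): name is "side" or "top" or "wrist"; returns (picture, depth): 480x640x3 uint8, red, green, blue; 480x640 float32, m along the optical axis (not along the pixel's ray), 0 where there is no reading.
- arm.camera_params(name): a dict with "fx", "fy", "cx", "cy" (pixels), "R" (3x3) and "t" (3): a world point X has camera coordinates R X + t; the wrist camera has in their place "T_tool_cam" (4x4, takes a point from camera to tool coordinates, whose origin is the TCP and whose axes are the tool frame's). Camera axes: x right, y down, z forward; pixel columns grow to the right and rows downward; lengths in m; the calibration is good to about 2 mm. A picture is of the moment at which its call begins: read the wrist's pose just before it. camera_params takes no time and is no camera call.
A pose or a line that the arm cannot do raises arm.MotionError and nothing moves.
- arm.finish_job(): hands the job in, once; it reports no verdict.
The state is a dict: "time_s": time; "joint_pos": joint angles; "dq": joint speeds; "joint_efforts": joint torques, N m; "ee_pos": TCP position; "orientation": TCP orientation; "ft_force": force on the tool from outside, world axes, zero at the start; "ft_torque": the same for the moment, N m; "gripper_width": opening from 0.0 (shut) to 1.0 (fully open).
Only numpy, scipy, OpenCV 4.12 (cv2) and the standard library are available. Lean on these libraries where they do the work, as an engineer would, in place of code of your own. Each camera call takes 0.05 s, during which the arm holds its last target.

## Working session

There is one attempt and no reset: what is moved stays moved. The work goes in short steps, each a Python script; the robot and the scene stay as the last script left them, time stands still between calls to the robot, and variables do not carry over. Pictures are saved under pics/ and viewed, and the job is handed in when it is done.

```bash
ls; mkdir -p pics
python3 - <<'E'
from rig import arm
import cv2,numpy as np
for n in("side","top","wrist"):
    p,d=arm.capture(n); cv2.imwrite(f"pics/{n}0.png",p[:,:,::-1]); np.savez(f"pics/{n}0.npz",p=p,d=d)
    print(n,arm.camera_params(n), d.min(),d.max())
print(arm.read_state())
E
```

```text
pics
side {'fx': 478.12846685513443, 'fy': 478.12846685513443, 'cx': 323.10214527017575, 'cy': 231.74856222028424, 'R': array([[-0.87290113, -0.48731635, -0.02379896],
       [-0.26594823,  0.51613885, -0.81416965],
       [ 0.40904175, -0.70436032, -0.58013911]]), 't': array([0.49319624, 0.18502992, 0.7282475 ])} 0.0 3.479673
top {'fx': 479.1784476507844, 'fy': 479.1784476507844, 'cx': 317.7417911256835, 'cy': 238.85137094964773, 'R': array([[-0.00312976, -0.99970172, -0.02422145],
       [-0.98936236,  0.00661834, -0.14532143],
       [ 0.14543839,  0.02350897, -0.98908796]]), 't': array([0.04178016, 0.52712383, 0.94617073])} 0.0 1.9649719
wrist {'fx': 375.8632053810463, 'fy': 375.8632053810463, 'cx': 322.9650627698086, 'cy': 237.34799142481202, 'T_tool_cam': array([[-5.19821195e-04,  9.64955065e-01,  2.62414657e-01,
        -7.18586290e-02],
       [-3.26197813e-04, -2.62414842e-01,  9.64955100e-01,
        -1.84965667e-01],
       [ 9.99999812e-01,  4.16005026e-04,  4.51175029e-04,
         5.74860517e-04],
       [ 0.00000000e+00,  0.00000000e+00,  0.00000000e+00,
         1.00000000e+00]])} 0.0 1.2132944
{'time_s': 0.15, 'joint_pos': array([ 1.25538355,  0.33270288, -0.06471757,  1.46074112,  0.02159412,
        1.34991077, -0.08852362]), 'dq': array([-0.00179988, -0.00197022, -0.00077897, -0.00362466,  0.00147601,
        0.00086392,  0.00055286]), 'joint_efforts': array([ 4.00003682e-04, -6.23635769e+01,  2.45013542e-02, -3.90142465e+01,
       -6.12236280e-02,  3.72484967e-02,  6.84435599e-05]), 'ee_pos': array([ 0.18032243, -0.59808803,  0.19855511]), 'orientation': array([ 0.10309112, -0.10322579,  0.69991261, -0.69917022]), 'ft_force': array([-0.39806988,  0.73556713,  0.82624946]), 'ft_torque': array([0.02825602, 0.01188454, 0.01906841]), 'gripper_width': 1.0004902022549544}
```

View pics/top0.png

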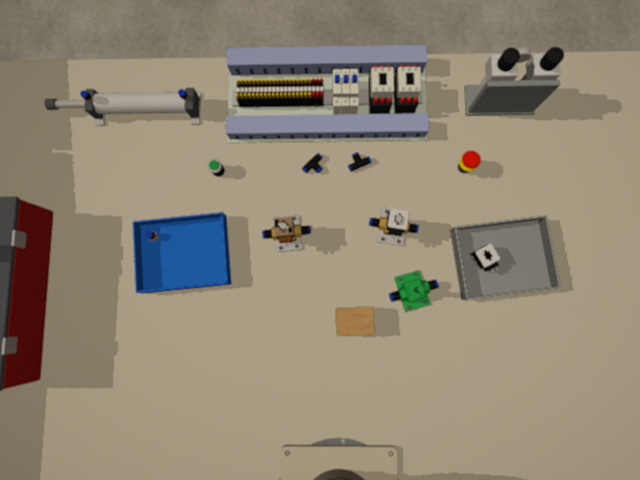

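View pics/side0.png

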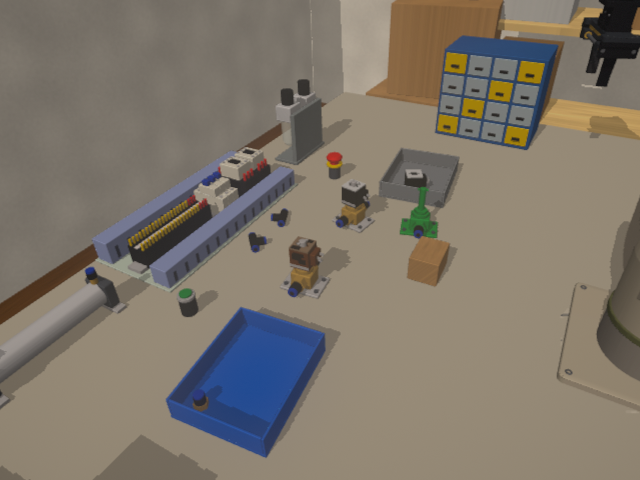

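Candidates in the top view are the brown coil at (286,229), the black coil with a pale top at (397,219), the new coil in the grey tray at (487,256) and the green look-alike at (412,290). The description matches the brown one at (286,229), which is at (304,254) in the side view. The blue tray is at (182,252).

```bash
cat > h.py <<'E'
import numpy as np,cv2
from rig import arm
def world(name,u,v,d):
    P=arm.camera_params(name); c=np.array([(u-P['cx'])/P['fx']*d,(v-P['cy'])/P['fy']*d,d]); return P['R'].T@(c-P['t'])
def onplane(name,u,v,z):
    P=arm.camera_params(name); r=P['R'].T@np.array([(u-P['cx'])/P['fx'],(v-P['cy'])/P['fy'],1.]); o=-P['R'].T@P['t']
    return o+r*(z-o[2])/r[2]
E
python3 - <<'E'
from h import *
T=np.load('pics/top0.npz');S=np.load('pics/side0.npz')
a=cv2.resize(T['p'][200:265,250:325],None,fx=5,fy=5,interpolation=cv2.INTER_CUBIC)
b=cv2.resize(S['p'][225:305,265:340],None,fx=5,fy=5,interpolation=cv2.INTER_CUBIC)
h=max(a.shape[0],b.shape[0]); o=np.zeros((h,750,3),np.uint8); o[:a.shape[0],:375]=a;o[:b.shape[0],375:]=b
cv2.imwrite('pics/crop1.png',o[:,:,::-1])
# height-filtered point cloud from top near coil
P=arm.camera_params('top'); v,u=np.mgrid[200:265,250:325]; d=T['d'][200:265,250:325].astype(float)
c=np.stack([(u-P['cx'])/P['fx']*d,(v-P['cy'])/P['fy']*d,d],-1); W=(c-P['t'])@P['R']
z=W[...,2]; print(np.histogram(z,bins=np.arange(-.01,.13,.01)))
m=z>.085; print(W[m].mean(0),m.sum(), cv2.minAreaRect(W[m][:,:2].astype(np.float32)*1000))
# tray
hsv=cv2.cvtColor(T['p'],cv2.COLOR_RGB2HSV); mb=cv2.inRange(hsv,(100,120,40),(125,255,255))
cs,_=cv2.findContours(mb,cv2.RETR_EXTERNAL,cv2.CHAIN_APPROX_SIMPLE); k=max(cs,key=cv2.contourArea)
q=np.array([onplane('top',*p[0],.04)[:2]*1000 for p in k],np.float32); print(cv2.minAreaRect(q))
for uv in((182,252),(150,236),(230,252)): print(world('top',*uv,T['d'][uv[1],uv[0]]))
E
```

```text
(array([1222, 2793,   29,  152,  168,    0,   10,   24,   38,  115,  275,
         29,    0,    0]), array([-0.01,  0.  ,  0.01,  0.02,  0.03,  0.04,  0.05,  0.06,  0.07,
        0.08,  0.09,  0.1 ,  0.11,  0.12,  0.13]))
[0.53543798 0.10061887 0.14068769] 385 ((470.5059814453125, 75.13996124267578), (204.84095764160156, 43.82480239868164), 22.277997970581055)
((501.6957092285156, 321.58953857421875), (149.13870239257812, 193.93528747558594), 5.530220985412598)
[0.50621771 0.33065491 0.00239526]
[0.5367819  0.39025316 0.03164019]
[ 0.50606897  0.22829027 -0.00152836]
```

View pics/crop1.png

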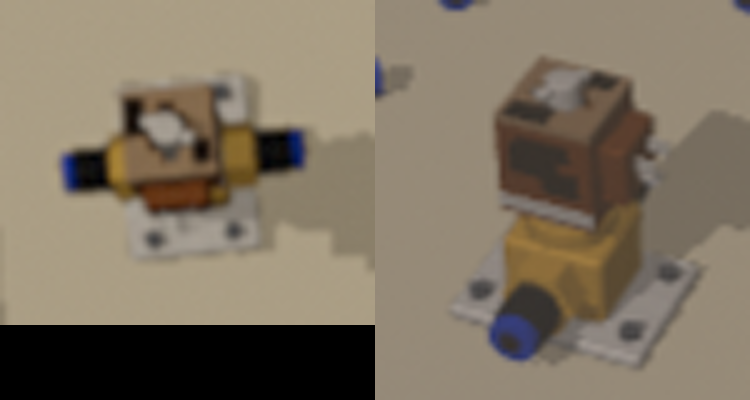

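The crop shows the brown, scorched coil with its connector towards the robot, in the top view's lower part. The lugs run roughly 50-60° from its slots. Next is a closer look with the wrist camera.

```bash
cat >> h.py <<'E'
from scipy.spatial.transform import Rotation as Ro
def q_yaw(psi,flip=False):
    if flip: psi=psi+np.pi
    x=np.array([np.cos(psi),np.sin(psi),0]); y=np.array([0,0,-1.]); z=np.cross(x,y)
    if z[1]<0 and False: z=-z
    R=np.stack([x,y,z],1); q=Ro.from_matrix(R).as_quat(); return q[[3,0,1,2]]
def T_tool(st):
    M=np.eye(4); q=st['orientation']; M[:3,:3]=Ro.from_quat(q[[1,2,3,0]]).as_matrix(); M[:3,3]=st['ee_pos']; return M
def wshot(fn):
    st=arm.read_state(); p,d=arm.capture('wrist'); cv2.imwrite(f'pics/{fn}.png',p[:,:,::-1])
    P=arm.camera_params('wrist'); M=T_tool(st)@P['T_tool_cam']; np.savez(f'pics/{fn}.npz',p=p,d=d,M=M); return p,d,M
def wplane(M,u,v,z):
    P=arm.camera_params('wrist'); r=M[:3,:3]@np.array([(u-P['cx'])/P['fx'],(v-P['cy'])/P['fy'],1.]); o=M[:3,3]
    return o+r*(z-o[2])/r[2]
E
python3 - <<'E'
from h import *
c=onplane('top',284,226.6,.092); print(c)
print(Ro.from_quat(arm.read_state()['orientation'][[1,2,3,0]]).as_matrix())
for f in(False,True):
  for psi in (0,5,50,95):
    j=arm.ik([c[0],c[1],.2],q_yaw(np.radians(psi),f)); j2=arm.ik([c[0],c[1],.07],q_yaw(np.radians(psi),f)); print(f,psi,None if j is None else j.round(2),None if j2 is None else j2.round(2))
E
```

```text
[0.54418091 0.10384247 0.092     ]
[[-9.57433316e-01 -3.41588336e-04  2.88654340e-01]
 [-2.88654540e-01  1.01088601e-03 -9.57432783e-01]
 [ 3.52512368e-05 -9.99999431e-01 -1.06645697e-03]]
False 0 [ 0.62  0.35 -1.08  1.61  0.32  1.37  1.07] [ 0.58  0.51 -1.06  1.76  0.48  1.16  0.95]
False 5 [ 0.62  0.35 -1.09  1.61  0.32  1.37  1.15] [ 0.58  0.5  -1.05  1.76  0.47  1.16  1.04]
False 50 [ 0.71  0.43 -1.24  1.61  0.41  1.4   1.87] [ 0.69  0.62 -1.24  1.76  0.63  1.23  1.72]
False 95 [ 0.77  0.52 -1.38  1.6   0.52  1.45  2.58] [ 0.69  0.62 -1.24  1.76  0.63  1.23  2.51]
True 0 [ 0.59  0.34 -1.05  1.61  0.3   1.37 -2.06] [ 0.51  0.46 -0.95  1.76  0.41  1.13 -2.14]
True 5 [ 0.6   0.34 -1.06  1.61  0.3   1.37 -1.98] [ 0.52  0.46 -0.97  1.76  0.42  1.14 -2.06]
True 50 [ 0.64  0.37 -1.12  1.61  0.33  1.38 -1.21] [ 0.59  0.52 -1.07  1.76  0.49  1.17 -1.33]
True 95 [ 0.63  0.36 -1.1   1.61  0.33  1.38 -0.42] [ 0.59  0.51 -1.07  1.76  0.49  1.17 -0.54]
```

Run:
```python
from h import *
arm.goto([.544,.104,.21],q_yaw(np.radians(5),True))
p,d,M=wshot('w1'); s=arm.read_state(); print(s['time_s'],s['joint_pos'].round(2),s['ee_pos'],s['ft_force'])
```

```text
2.9833 [ 0.61  0.34 -1.06  1.59  0.3   1.39 -1.97] [0.54418446 0.10315135 0.20985836] [-0.03742179  0.22692288 -0.37349584]
```

View pics/w1.png

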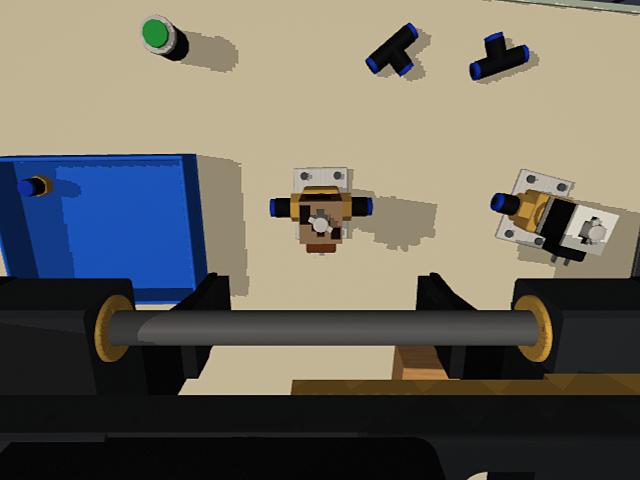

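Run:
```python
from h import *
Z=np.load('pics/w1.npz');p=Z['p'];M=Z['M']
cv2.imwrite('pics/w1c.png',cv2.resize(p[160:260,260:385],None,fx=6,fy=6,interpolation=cv2.INTER_CUBIC)[:,:,::-1])
```

```text
(no output)
```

View pics/w1c.png

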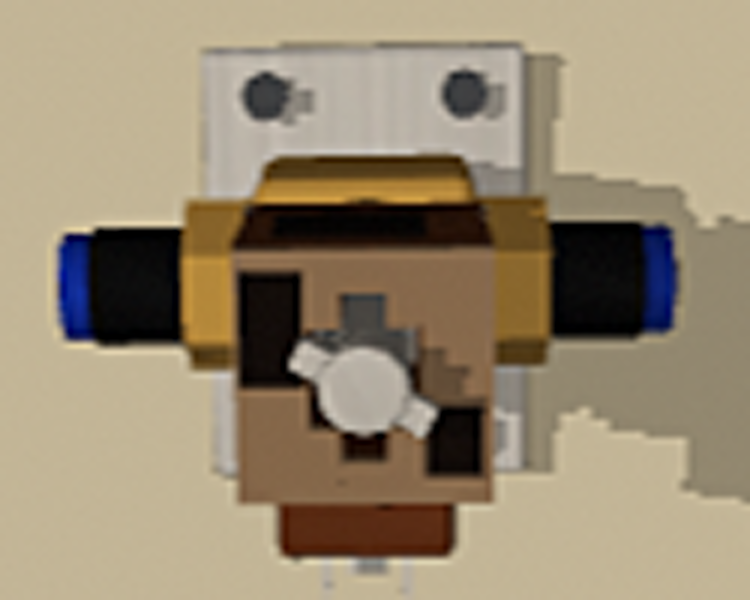

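Run:
```python
from h import *
Z=np.load('pics/w1.npz');M=Z['M'];d=Z['d']
f=lambda x,y,z: wplane(M,260+(x+.5)/6-.5,160+(y+.5)/6-.5,z)
C=[f(*c,.092)[:2] for c in((236,248),(493,248),(493,502),(240,502))]
C=np.array(C)*1000; print(C,C.mean(0)); e=[C[0]-C[3],C[1]-C[2]]; print([np.degrees(np.arctan2(v[1],v[0])) for v in e],[np.degrees(np.arctan2(v[1],v[0]))-90 for v in (C[0]-C[1],C[3]-C[2])],[np.linalg.norm(v) for v in e+[C[0]-C[1],C[3]-C[2]]])
print('tube',f(363,390,.1)*1000)
a,b=f(302,357,.098),f(425,416,.098); v=(a-b)*1000; print('lug',v,np.degrees(np.arctan2(v[1],v[0])),(a+b)*500)
# foot corners z~? and fitting ends
print([ (f(*c,.025)*1000).round(1) for c in((75,287),(662,280))])
o=M[:3,3];P=arm.camera_params('wrist')
for (u,v) in((300,200),(320,225),(320,170)):
    dd=d[v,u]; print(M[:3,:3]@np.array([(u-P['cx'])/P['fx']*dd,(v-P['cy'])/P['fy']*dd,dd])+o)
```

```text
[[562.85836352 123.64102081]
 [565.86308645  88.92612366]
 [530.19325871  85.36509764]
 [527.14526787 120.59171868]] [546.51499414 104.6309902 ]
[np.float64(4.880266434857229), np.float64(5.701119490907175)] [np.float64(4.946866149099179), np.float64(4.945213017139977)] [np.float64(35.8430389882908), np.float64(35.84714099393922), np.float64(34.84469033009437), np.float64(35.35823917574918)]
tube [546.52939431 104.92251419 100.        ]
lug [ 6.71977457 17.24502574  0.        ] 68.71090254498463 [546.5356397  104.84015802  98.        ]
[array([542.2, 153.2,  25. ]), array([551.8,  56. ,  25. ])]
[0.56228067 0.12319504 0.08387659]
[0.54611665 0.10495697 0.09973221]
[0.58142799 0.1086363  0.005717  ]
```

```bash
cat >> h.py <<'E'
def st(tag=''):
    s=arm.read_state(); print(tag,round(s['time_s'],2),'pos',(s['ee_pos']*1000).round(2),'F',s['ft_force'].round(2),'T',s['ft_torque'].round(2),'g',round(s['gripper_width']*87,2)); return s
E
python3 - <<'E'
from h import *
q=q_yaw(np.radians(5.1),True); c=[.5465,.1048]
arm.movel(c+[.14],v=.15,attitude=q); st()
arm.movel(c+[.066],v=.08); st('down')
arm.grip(0.5,5); st()
arm.grip(0.0,5); st('grip5')
arm.wait(.3); st()
E
```

```text
3.6 pos [546.78 105.03 140.63] F [0.03 1.23 1.45] T [-0.01  0.   -0.05] g 87.06
down 4.67 pos [546.89 104.95  66.52] F [0.35 0.26 0.38] T [ 0.01  0.04 -0.01] g 87.04
 5.66 pos [546.48 104.81  65.98] F [-0.05  1.55  0.25] T [-0.06  0.07 -0.01] g 43.77
grip5 5.99 pos [546.49 104.9   66.02] F [-0.24  0.84  0.45] T [ 0.07 -0.04 -0.01] g 35.85
 6.29 pos [546.47 104.86  66.02] F [-0.35  0.99  1.24] T [ 0.17  0.05 -0.02] g 35.77
```

```bash
cat >> h.py <<'E'
def avg(tag='',n=6,dt=.02,pr=True):
    F=[];T=[]
    for _ in range(n):
        arm.wait(dt); s=arm.read_state(); F.append(s['ft_force']);T.append(s['ft_torque'])
    F=np.mean(F,0);T=np.mean(T,0)
    if pr: print(tag,round(s['time_s'],2),'pos',(s['ee_pos']*1000).round(2),'F',F.round(2),'T',T.round(3),'g',round(s['gripper_width']*87,2),flush=True)
    return F,T
E
python3 - <<'E'
from h import *
arm.grip(0.0,18); F0,_=avg('grip')
z=.066
for k in range(9):
    z+=.0005 
    arm.movel([.5465,.1048,z],v=.02); F,_=avg('%.1f'%((z-.066)*1e3))
    if F[2]-F0[2]<-6: break
E
```

```text
grip 6.61 pos [546.48 104.87  66.01] F [-0.12  0.35  0.29] T [0.198 0.038 0.026] g 35.04
0.5 6.96 pos [546.34 104.57  66.29] F [-0.09  0.23 -2.3 ] T [ 0.001 -0.015  0.008] g 35.51
1.0 7.31 pos [546.48 104.77  66.98] F [ 0.07 -0.14 -2.3 ] T [ 0.008 -0.011 -0.007] g 35.14
1.5 7.66 pos [546.53 104.79  67.52] F [ 0.    0.13 -2.17] T [ 0.02   0.012 -0.002] g 35.16
2.0 8.01 pos [546.52 104.8   68.01] F [ 0.21 -0.25 -2.17] T [0.016 0.023 0.016] g 35.56
2.5 8.36 pos [546.42 104.78  68.39] F [ 0.17  0.03 -4.32] T [ 0.01  -0.029  0.014] g 35.45
3.0 8.71 pos [546.31 104.72  68.71] F [ 1.4   0.4  -8.98] T [ 0.074 -0.262 -0.015] g 35.18
```

Run:
```python
from h import *
z=.0687; c=np.array([.5465,.1048])
arm.movel([*c,z],v=.02); F,_=avg('pre')
a=5.1; n=0
while a<5.1+88:
    a+=4 if a<50 else 2
    try: arm.goto([*c,z],q_yaw(np.radians(a),True))
    except arm.MotionError as e: print('ME',e); break
    F,T=avg('%.1f'%(a-5.1))
    lat=F[:2]
    if np.linalg.norm(lat)>8 or abs(T[2])>.4 or F[2]<-12: print('STOP');break
    if F[2]>-2.8 : 
        n+=1
        if n>=2: break
    else: n=0
```

```text
pre 9.06 pos [546.38 104.73  68.64] F [ 0.3   0.11 -8.21] T [-0.019 -0.101  0.003] g 35.28
4.0 9.41 pos [546.37 104.77  68.63] F [-0.16  0.12 -7.91] T [-0.005  0.05   0.008] g 35.06
8.0 9.76 pos [546.4  104.85  68.66] F [ 0.03  0.31 -8.31] T [0.037 0.065 0.019] g 35.64
12.0 10.11 pos [546.43 104.82  68.66] F [-0.24  0.54 -8.32] T [0.073 0.08  0.003] g 35.48
16.0 10.46 pos [546.5  104.82  68.7 ] F [-0.44  0.65 -8.82] T [0.113 0.048 0.018] g 35.13
20.0 10.81 pos [546.48 104.8   68.67] F [-0.15  0.67 -8.88] T [0.141 0.038 0.004] g 34.94
24.0 11.16 pos [546.51 104.8   68.71] F [-0.23  0.67 -8.99] T [0.12  0.015 0.004] g 35.7
28.0 11.51 pos [546.5  104.8   68.71] F [ 0.07  0.71 -8.6 ] T [0.125 0.04  0.007] g 35.53
32.0 11.86 pos [546.48 104.81  68.69] F [-0.35  0.3  -8.95] T [0.087 0.022 0.015] g 35.39
36.0 12.21 pos [546.52 104.8   68.72] F [ 0.18  0.59 -8.59] T [ 0.079 -0.014  0.005] g 35.2
40.0 12.56 pos [546.51 104.8   68.74] F [ 0.12  0.46 -7.79] T [ 0.088 -0.013 -0.003] g 35.18
44.0 12.91 pos [546.52 104.82  68.76] F [ 0.15  0.56 -7.06] T [ 0.059 -0.024  0.   ] g 35.65
48.0 13.26 pos [546.55 104.81  68.77] F [-0.19  0.12 -6.92] T [ 0.036 -0.082  0.008] g 35.47
50.0 13.61 pos [546.72 104.8   68.83] F [ 1.24  0.35 -5.99] T [ 0.025 -0.348  0.003] g 35.07
52.0 13.96 pos [546.69 104.81  68.81] F [ 2.05  0.31 -6.06] T [-0.009 -0.509 -0.03 ] g 35.09
54.0 14.31 pos [546.51 104.83  68.75] F [ 1.21 -0.05 -5.21] T [ 0.001 -0.399  0.004] g 35.29
56.0 14.66 pos [546.45 104.84  68.72] F [ 1.01  0.15 -4.41] T [-0.016 -0.261  0.007] g 35.56
58.0 15.01 pos [546.45 104.84  68.73] F [ 0.34 -0.02 -3.63] T [-0.01  -0.178 -0.004] g 35.23
60.0 15.36 pos [546.49 104.82  68.76] F [ 0.17 -0.11 -3.33] T [ 0.002 -0.121 -0.007] g 35.3
62.0 15.71 pos [546.46 104.85  68.75] F [-0.3  -0.18 -2.41] T [ 0.017 -0.018 -0.008] g 35.17
64.0 16.06 pos [546.54 104.78  68.7 ] F [ 0.11  0.02 -2.71] T [ 0.005 -0.12  -0.007] g 35.37
```

The pull vanished at 62–64° of turn, and vision predicted about 63.6°. I'll confirm with small lifts.

Run:
```python
from h import *
z=.0687; c=[.5465,.1048]
for k in range(6):
    z+=.0004; arm.movel(c+[z],v=.02); F,T=avg('%.2f'%(z*1e3))
    if F[2]<-7 or np.linalg.norm(F[:2])>6: print('resist'); break
```

```text
69.10 16.41 pos [546.42 104.88  69.12] F [-0.82  0.05 -1.87] T [ 0.024  0.114 -0.011] g 35.03
69.50 16.76 pos [546.37 104.82  69.43] F [-0.81  0.63 -2.55] T [ 0.086  0.165 -0.012] g 35.16
69.90 17.11 pos [546.4  104.81  69.86] F [-1.25  0.59 -2.99] T [ 0.11   0.252 -0.022] g 35.12
70.30 17.46 pos [546.43 104.82  70.27] F [-1.81  0.74 -2.96] T [ 0.096  0.332 -0.017] g 35.04
70.70 17.81 pos [546.44 104.84  70.68] F [-2.18  0.61 -2.8 ] T [ 0.166  0.394 -0.009] g 35.34
71.10 18.16 pos [546.44 104.84  71.09] F [-2.63  0.42 -3.1 ] T [ 0.194  0.459 -0.025] g 35.29
```

Run:
```python
from h import *
z=.0711; c=np.array([.5465,.1048]); F,T=avg('0')
for k in range(14):
    l=F[:2]; 
    if np.linalg.norm(l)>1: c=c+np.clip(l*1.2e-4,-3e-4,3e-4)
    z+=.0007 if k<5 else .0015; arm.movel([*c,z],v=.02); F,T=avg('%.2f %s'%(z*1e3,(c*1e3).round(2)),n=5)
    if F[2]<-7 or np.linalg.norm(F[:2])>6: print('resist'); break
```

```text
0 18.26 pos [546.46 104.84  71.09] F [-2.12  0.55 -3.15] T [ 0.189  0.468 -0.02 ] g 35.75
71.80 [546.25 104.87] 18.59 pos [546.3  104.86  71.85] F [-2.12  0.41 -2.65] T [ 0.098  0.357 -0.021] g 35.59
72.50 [545.99 104.92] 18.93 pos [546.19 104.85  72.62] F [-1.02  0.5  -2.1 ] T [ 0.058  0.188 -0.   ] g 35.27
73.20 [545.87 104.98] 19.26 pos [546.05 104.94  73.29] F [-0.36  0.21 -2.28] T [-0.005 -0.053  0.009] g 35.71
73.90 [545.87 104.98] 19.59 pos [545.92 104.95  73.92] F [ 0.09 -0.12 -2.55] T [-0.026 -0.074  0.01 ] g 35.44
74.60 [545.87 104.98] 19.93 pos [545.88 104.97  74.62] F [ 0.09  0.2  -2.34] T [-0.028 -0.079 -0.   ] g 35.47
76.10 [545.87 104.98] 20.26 pos [545.91 104.97  76.14] F [ 0.02 -0.14 -2.5 ] T [-0.033 -0.099  0.011] g 35.06
77.60 [545.87 104.98] 20.59 pos [545.88 104.98  77.61] F [-0.28 -0.24 -2.86] T [-0.002 -0.064  0.001] g 35.65
79.10 [545.87 104.98] 20.93 pos [545.88 104.96  79.12] F [-0.34 -0.19 -2.38] T [-0.011 -0.078  0.001] g 35.34
80.60 [545.87 104.98] 21.26 pos [545.9  104.97  80.61] F [ 0.18  0.28 -2.4 ] T [-0.026 -0.066 -0.019] g 35.26
82.10 [545.87 104.98] 21.59 pos [545.89 104.95  82.1 ] F [-0.01 -0.13 -2.48] T [-0.014 -0.069 -0.017] g 35.7
83.60 [545.87 104.98] 21.93 pos [545.86 104.95  83.6 ] F [-0.18 -0.59 -2.21] T [-0.02  -0.065 -0.023] g 35.16
85.10 [545.87 104.98] 22.26 pos [545.88 104.98  85.11] F [-0.01 -0.37 -2.79] T [-0.054 -0.073 -0.031] g 35.44
86.60 [545.87 104.98] 22.59 pos [545.91 104.96  86.64] F [-0.14 -0.05 -2.2 ] T [-0.035 -0.066 -0.021] g 35.13
88.10 [545.87 104.98] 22.93 pos [545.89 104.98  88.12] F [-0.25 -0.42 -2.1 ] T [-0.011 -0.079 -0.016] g 35.17
```

Drawing freely, with only its weight on the wrist. I'll continue up with force checks, then take a picture.

Run:
```python
from h import *
c=np.array([.54587,.10498]); z=.0881; ok=True
while z<.135:
    z+=.005; arm.movel([*c,z],v=.03); F,T=avg('%.1f'%(z*1e3),n=4)
    if F[2]<-7 or np.linalg.norm(F[:2])>5: ok=False;print('resist');break
    if np.linalg.norm(F[:2])>1: c=c+np.clip(F[:2]*1.2e-4,-3e-4,3e-4)
if ok: arm.movel([*c,.17],v=.1); st()
wshot('w2'); p,d=arm.capture('side'); cv2.imwrite('pics/s2.png',p[150:400,150:450][:,:,::-1].repeat(2,0).repeat(2,1))
```

```text
93.1 23.31 pos [545.93 104.96  93.17] F [ 0.24  0.27 -2.69] T [-0.037 -0.093  0.019] g 35.47
98.1 23.69 pos [545.9  104.94  98.14] F [-0.15 -0.18 -2.39] T [-0.02  -0.087  0.003] g 35.25
103.1 24.07 pos [545.9  104.97 103.15] F [-0.53  0.33 -2.22] T [-0.024 -0.086 -0.005] g 35.3
108.1 24.46 pos [545.89 104.98 108.15] F [-0.16  0.16 -2.57] T [-0.021 -0.05  -0.001] g 35.55
113.1 24.84 pos [545.88 104.97 113.16] F [ 0.1  -0.02 -2.24] T [-0.011 -0.079  0.01 ] g 35.36
118.1 25.23 pos [545.87 104.97 118.15] F [ 0.09 -0.14 -2.4 ] T [-0.015 -0.075 -0.013] g 35.2
123.1 25.61 pos [545.91 104.93 123.15] F [ 0.13  0.11 -2.4 ] T [-0.043 -0.08  -0.003] g 35.08
128.1 25.99 pos [545.9  104.97 128.14] F [-0.24  0.11 -2.24] T [-0.009 -0.06  -0.018] g 35.67
133.1 26.38 pos [545.9  104.98 133.15] F [ 0.03 -0.08 -2.  ] T [-0.017 -0.045  0.003] g 35.58
138.1 26.76 pos [545.89 104.97 138.16] F [ 0.12  0.35 -2.5 ] T [-0.019 -0.077 -0.033] g 35.18
 27.23 pos [546.06 104.9  170.25] F [-0.38 -0.41 -3.25] T [-0.04 -0.08  0.04] g 35.43
```

View pics/w2.png

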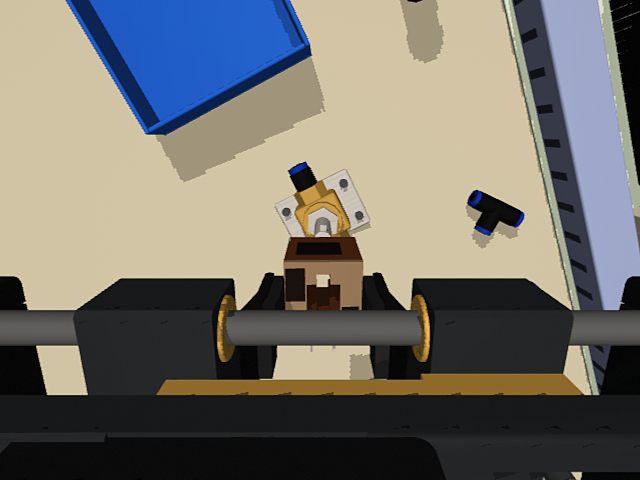

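View pics/s2.png

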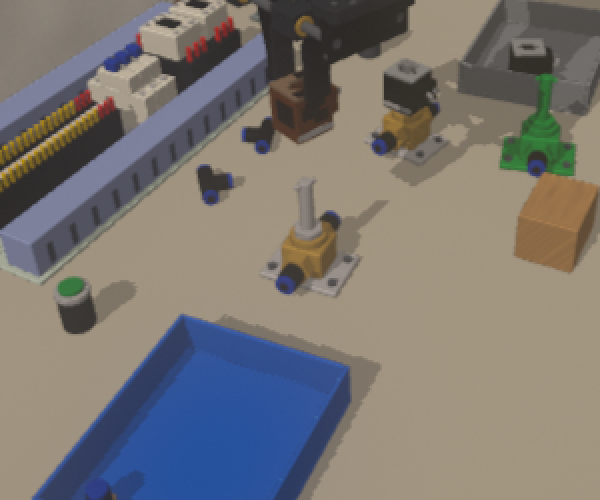

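The side view shows the bare tube with the valve unmoved at about (305,240). The coil hangs upright in the jaws at (305,105). Now over to the tray.

Run:
```python
from h import *
t=[.503,.307]; q=q_yaw(np.radians(5.5),True)
arm.movel([.525,.2,.17],v=.15,attitude=q_yaw(np.radians(38),True))
arm.movel(t+[.17],v=.12,attitude=q); st('over')
arm.movel(t+[.09],v=.1); st('low')
wshot('w3'); p,d=arm.capture('side'); cv2.imwrite('pics/s3.png',p[200:450,150:450][:,:,::-1].repeat(2,0).repeat(2,1))
```

```text
over 29.18 pos [503.48 305.97 169.78] F [ 0.09  0.37 -2.08] T [ 0.01 -0.02 -0.05] g 35.27
low 30.13 pos [503.3  307.39  90.65] F [ 0.21 -0.26 -2.27] T [ 0.03  0.03 -0.02] g 35.24
```

View pics/w3.png

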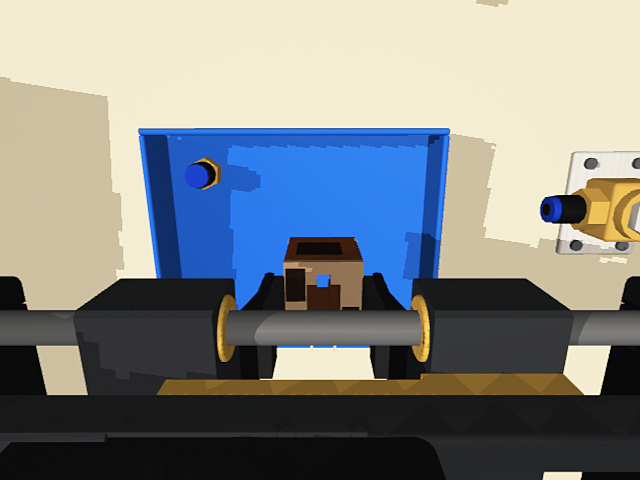

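View pics/s3.png

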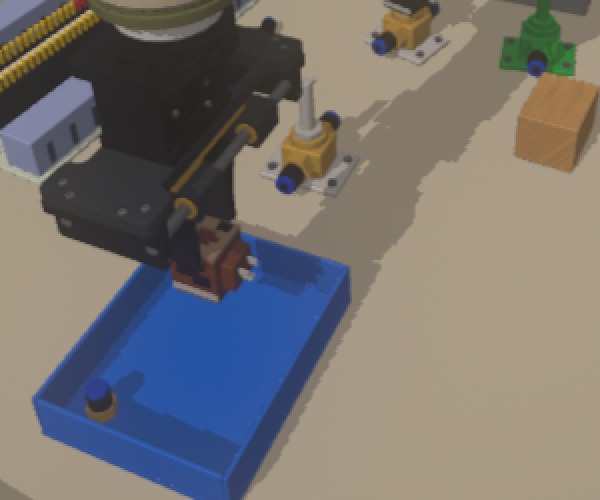

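Run:
```python
from h import *
M=np.load('pics/w3.npz')['M']
for u,v in((139,129),(449,129),(320,346)): print(wplane(M,u,v,.04)*1000)
t=[.503,.307]
arm.movel(t+[.04],v=.08); arm.movel(t+[.024],v=.04); F0,_=avg('24')
z=.024
while z>.017:
    z-=.0005; arm.movel(t+[z],v=.02); F,T=avg('%.1f'%(z*1e3),n=4)
    if F[2]-F0[2]>2.5: break
```

```text
[567.90485403 424.42514812  40.        ]
[585.9171826  238.48777363  40.        ]
[432.08960062 301.97142926  40.        ]
24 31.66 pos [503.13 307.12  24.21] F [-0.07  0.14 -2.25] T [ 0.012 -0.027 -0.005] g 35.14
23.5 31.98 pos [503.05 307.04  23.59] F [-0.12 -0.09 -2.39] T [-0.     0.027  0.01 ] g 35.61
23.0 32.29 pos [502.98 306.99  22.98] F [ 0.45 -0.13 -2.51] T [ 0.021 -0.018 -0.019] g 35.42
22.5 32.61 pos [502.97 307.    22.48] F [-0.51  0.03 -1.99] T [-0.01  -0.002  0.012] g 35.12
22.0 32.92 pos [503.01 306.97  21.98] F [ 0.43 -0.13 -2.55] T [ 0.023 -0.01  -0.   ] g 35.03
21.5 33.24 pos [502.99 306.98  21.47] F [-0.09  0.06 -2.92] T [-0.004  0.002 -0.002] g 35.0
21.0 33.56 pos [502.98 307.01  20.98] F [ 0.11 -0.11 -2.66] T [ 0.017  0.005 -0.015] g 35.48
20.5 33.88 pos [503.01 307.03  20.52] F [-0.39  0.04 -2.22] T [ 0.031  0.007 -0.015] g 35.01
20.0 34.19 pos [503.16 307.13  20.18] F [ 0.6   0.15 -0.72] T [-0.009 -0.074  0.006] g 35.49
19.5 34.51 pos [503.3  307.24  19.97] F [-0.63 -0.01  5.36] T [-0.208  0.121 -0.012] g 35.05
```

Run:
```python
from h import *
t=[.503,.307]
arm.movel(t+[.0200],v=.02); avg('pre')
arm.grip(0.0,5); avg('soft')
arm.grip(0.44); avg('rel'); arm.grip(0.65); avg('open')
arm.movel(t+[.05],v=.04); arm.movel(t+[.16],v=.12); st('up')
arm.goto([.50,.12,.22],q_yaw(np.radians(5.5),True)); 
p,d,M=wshot('w4'); p,d=arm.capture('side'); cv2.imwrite('pics/s4.png',p[200:450,150:450][:,:,::-1].repeat(2,0).repeat(2,1))
p,d=arm.capture('top'); cv2.imwrite('pics/t4.png',p[:,:,::-1]); np.savez('pics/t4.npz',d=d)
st()
```

```text
pre 34.86 pos [503.13 307.16  20.09] F [0.66 0.69 2.33] T [ 0.02  -0.171  0.015] g 35.43
soft 35.17 pos [503.08 307.11  20.06] F [1.   1.06 2.33] T [ 0.143 -0.256  0.003] g 35.87
rel 35.6 pos [502.83 306.81  19.8 ] F [-0.09 -0.08  0.1 ] T [ 0.001  0.003 -0.003] g 38.46
open 36.35 pos [503.01 307.01  20.01] F [-0.01 -0.02  0.18] T [ 0.001  0.014 -0.002] g 56.44
up 38.32 pos [502.69 306.64 159.17] F [-0.53 -0.12 -0.4 ] T [-0.05  0.02  0.01] g 56.66
 39.27 pos [499.58 121.86 219.62] F [ 0.52  0.39 -0.67] T [0.05 0.04 0.02] g 56.68
```

View pics/w4.png

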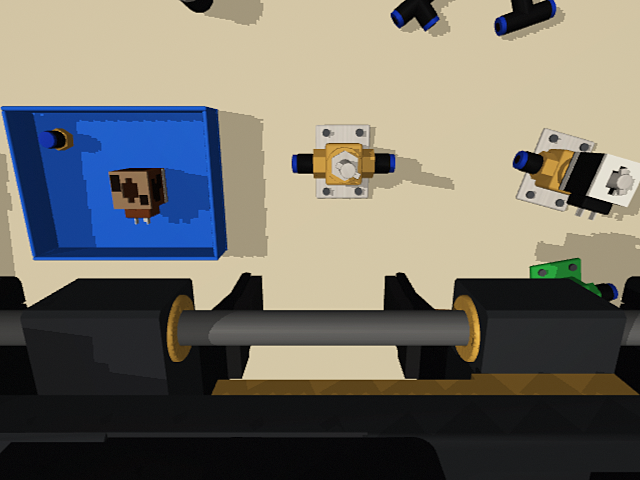

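View pics/s4.png

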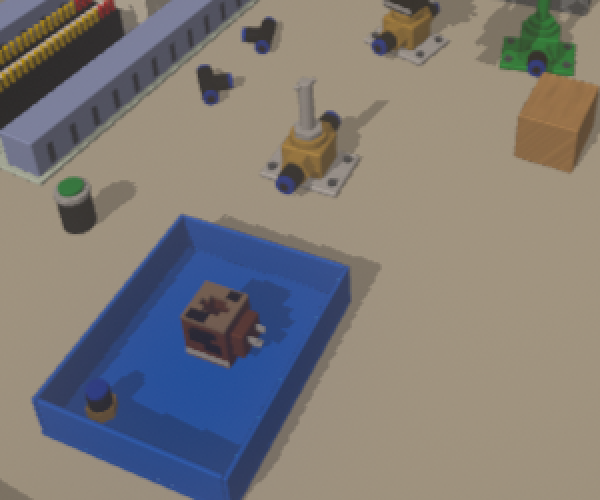

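View pics/t4.png

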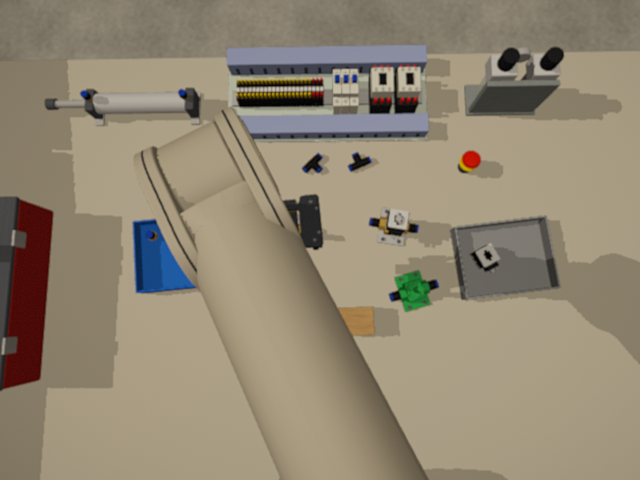

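The coil stands upright on the tray floor, at (137,190) in the wrist view. The nipple and the other items haven't moved, and the robot touches nothing.

Run:
```python
from h import *
arm.wait(.3); st(); print(arm.finish_job())
```

```text
39.58 pos [499.92 120.5  219.9 ] F [ 0.58  0.   -0.02] T [-0.    0.04 -0.06] g 56.8
the job is handed in; nothing more can be done
None
```

The burnt-out brown coil is off its valve and standing upright on the floor of the blue scrap tray. I handed the job in at 39.6 s of the 72 s allowed.

- **Unlocking:** I gripped the coil by its y faces with 18 N and turned it anticlockwise under a light pull of about 6 N. The pull vanished at 62–64°; the camera had predicted about 63.6°. The pull faded gradually rather than dropping suddenly, so I confirmed with 0.4 mm lifts that the coil rose freely before drawing it off.
- **Drawing off:** The coil went straight up. The side force reached about 2.7 N just after unlocking and disappeared after I shifted the tool about 0.6 mm. From there only the coil's own weight, about 2.4 N, was on the wrist.
- **Setting down:** The coil touched the floor gently, with a brief press of about 7.5 N, and I eased off before opening the jaws.
- **Last checks:** The wrist and side views show the coil upright, the tube bare and the valve in place. The nipple, tees, black coil and green look-alike look unmoved, and the gripper is clear of everything. The last top view was partly hidden by the arm, so it did not confirm the coil or the valve. No check failed.

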